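Change over the drying hooks

ROBOT

A 6-joint arm with a two-finger parallel gripper is mounted at the origin on the work surface. World frame = base frame: x ahead of the robot, y to its left, z up, the work surface at z = 0. Lengths are in m, angles in rad, forces in N, time in s.
With the tool pointing down it reaches from about 0.25 to 0.775 m from the base axis. Payload 8.9 kg.
Tool frame: the origin (TCP) lies at the very end of the fingers, on their centre line; the grasp point (between the pads) lies 19 mm behind it; z points along the fingers, y is the line along which they close (so a half turn about z gives the same grasp; the last joint's range is limited). The gripper opens to 85 mm and grips with 20 to 120 N. Pads are 22 mm wide; open, the fingers measure 114 mm over their backs; the gripper's body (76 mm by 85 mm) begins 54 mm behind the grasp point. The pads swing forward as they close: fully open they stand 13 mm farther back than shut.
Start: joints at [-1.381, 0.291, -0.153, 1.127, 0, 1.431], TCP at [0.17, -0.497, 0.231] pointing down, gripper open.
Joint ranges: [-2.52, 2.52], [-0.91, 1.74], [-1.3, 1.37], [-1.96, 2.02], [-1.52, 1.47], [-3.14, 3.14]. Speed limits (rad/s): [2.22, 2.22, 2.79, 3.14, 3.14, 3.14].

INTERFACE

Orientations are given as a 3x3 rotation matrix whose columns are the frame's x, y, z axes.
In Python, from station import * gives the robot as it stands.
- The arm moves only by the tool arm_command, never from a script. Its argument "motion" is a list of rows, each an object of numbers: "x", "y", "z": the shift along the world's x, y, z in units of 30 mm (1.0 is 30 mm); "rx", "ry", "rz": the turn, a rotation vector about the world's x, y, z in degrees; "jaw": the finger opening in mm, from 0 to 85.4. In form: [{"x": .., "y": .., "z": .., "rx": .., "ry": .., "rz": .., "jaw": ..}, ...]. A call has exactly 5 rows; each row is the pose to reach, as a shift and turn from the pose commanded when the call began; what a row does not reach only later rows make up. A row lasts 1/12 s, in which the tool goes at most 41.7 mm and 7.16 degrees, less where a joint would pass 70% of its speed; a pose out of reach is approached as far as the arm can. A call with a gripper value outside its range is refused whole. The fingers move at their own pace and stop on an object; the grip force is fixed at half the most. Time passes only in rows, so rows that repeat a pose let the fingers close, or fill a call up. It gives the time, the measured TCP pose, the force, the opening and the grip force at its end, in the units of the state.
- observe(): the state, without advancing time (a new reading comes with each control period).
- capture(name): name is "scene" or "top"; returns a dict with "color" (480x640x3 uint8, red, green, blue), "vfov" (degrees; the focal length in pixels is half the picture's height over the tangent of half this angle, whatever the lens; pixels are square), "cx", "cy" (the principal point, pixels), "world_from_camera" (4x4, takes a point from camera to world coordinates). Camera axes: x right, y up, looking along -z (the intrinsics and any distortion apply to the point x, -y, -z); pixel columns grow to the right and rows downward; lengths in m; the calibration is good to about 2 mm. A picture is of the moment at which its call begins. There is no depth.
- finish_job(): hands the job in; it is judged then, once.
Trained networks look in a picture, given as the dict that the camera call returned (one of the last four; its "shot" number tells which), for a name from the list of things; names that differ only in an ending like _2 or _b are one class to them, and where a whole thing is asked for, a point or a joint stands for the part that bears it (a point fixed in the world has none). Each returns a list of dicts, best first, with "score" (0 to 1); they miss things now and then, are a little off and sometimes report something else, mostly with a low value. They report only what shows in the picture. A call takes as long as a camera call. They do not tell look-alikes from the thing itself.
- outline_of(picture, query): "region" (480x640 bool, what is visible of it) and "extent" ([centre column, centre row, width, height] in pixels, round what is visible of it).
- tip_of(picture, query): "position" ([column, row] in pixels: a listed point, or the origin of a listed thing).
The state is a dict: "time": time; "q": joint angles; "qvel": joint speeds; "joint_efforts": joint torques, N m; "tool_pos": TCP position; "orientation": TCP orientation; "force": force on the tool from outside, world axes, zero at the start; "torque": the same for the moment, N m; "grip_width": finger opening in m; "gripper_force": force on a finger pad.
Only numpy, scipy, OpenCV 4.12 (cv2) and the standard library are available. Lean on these libraries where they do the work, as an engineer would, in place of code of your own. Each camera call takes 0.05 s, during which the arm holds its last target. There are 200 camera calls.

TASK

First swing the folded orange hook fully out, then move the hanging sample pot from the blue hook onto the orange one and let go of it there. Fold the emptied blue hook flat against its board and press it home firmly, with about 15 N, for about half a second so that its foam pad beds down, and leave it flat with the orange hook still out. Be gentle: more than 25 N of push or pull square to the board ruins either hook's foam pad, and the pot must not be dropped nor the other things on the bench disturbed.

Things in the scene. Friction and masses are not known exactly. Their poses are not given: they have to be found in the camera images.
- orange_place (a point): nominal hinge axis of the orange hook at its arm's centre line, 180 mm up. Fixed wooden board 150 wide, 20 thick, top edge at 196, on a foot 130x170x16. -x points out of the board's face (22 mm behind this point), z up; board spans y -40 to +110. Uneven foam pad: the real hinge and arm sit up to 6 mm nearer or farther along x than this point; find by touch
- orange_hook (a joint): hinge angle of the orange hook, vertical axis, 0.3 N m friction, stays where left: 0 = folded flat (arm along +y of orange_place), 1.57 = swung fully out (arm along -x), stops at both. Arm: level bar 10 mm thick, 180 mm up; its end is an upright round post 12 mm thick, 85 mm from the hinge axis, top at 230 mm (34 above the board), to be pushed or pinched from above
- orange_pad (a joint): how far the orange hook's foam pad is pulled out from (+) or pressed towards (-) the board, m; 0 unloaded; springy, 5 N per mm of net force on the hook square to the board; it is ruined beyond 5 mm (25 N) either way
- blue_place (a point): nominal hinge axis of the blue hook at its arm's centre line, 180 mm up. Fixed wooden board 150 wide, 20 thick, top edge at 196, on a foot 130x170x16. -x points out of the board's face (22 mm behind this point), z up; board spans y -40 to +110. Uneven foam pad: the real hinge and arm sit up to 6 mm nearer or farther along x than this point; find by touch
- blue_hook (a joint): hinge angle of the blue hook, vertical axis, 0.3 N m friction, stays where left: 0 = folded flat (arm along +y of blue_place), 1.57 = swung fully out (arm along -x), stops at both. Arm: level bar 10 mm thick, 180 mm up; its end is an upright round post 12 mm thick, 85 mm from the hinge axis, top at 230 mm (34 above the board), to be pushed or pinched from above
- blue_pad (a joint): how far the blue hook's foam pad is pulled out from (+) or pressed towards (-) the board, m; 0 unloaded; springy, 5 N per mm of net force on the hook square to the board; it is ruined beyond 5 mm (25 N) either way
- pot_grip (a point): centre of the pot's green upright grip tab, 16 (y) x 24 (x) x 48 (z) mm. Below it a white closed loop, opening 62 wide (y) x 80 high, and in it a yellow cup 62 across, 50 high, its bottom 162 mm below this point; 110 to 220 g. The loop's top bar, underside 32 mm below this point, at first rests on the blue hook's arm, which runs through the loop along x
- pot_eye (a point): middle of the underside of the loop's top bar (24 mm along x, 74 along y, 8 thick), which rests on a hook's arm; 32 mm below pot_grip, same axes
- beaker_mid (a point): glass beaker, 60 mm across, 80 mm high; bystander, this point is its centre, half-way up
- bowl_mid (a point): orange bowl, 90 mm across, 45 mm high; bystander, this point is its centre, half-way up
- jar_mid (a point): white jar, 70 mm across, 90 mm high; bystander, this point is its centre, half-way up
- bottle1_mid (a point): white bottle with green cap, 64 mm across, 170 mm high; bystander, this point is its centre, half-way up
- bottle2_mid (a point): white bottle with blue cap and label, 64 mm across, 170 mm high; bystander, this point is its centre, half-way up
- roll_mid (a point): upright paper roll, 100 mm across, 100 mm high; bystander, this point is its centre, half-way up
Things that resemble listed ones, but are neither listed nor needed, are in the scene too. Leave any purple look-alike of the part that bears pot_grip alone.

How it is judged:
By the outcome, as a careful person would: the job done as asked, in the order asked, and still so for the second after the job is handed in, with the robot touching nothing.
It also fails if it takes over 72 s, if anything falls off the work surface, if the arm or the gripper's body presses on something with over 40 N, if the wrist force passes 120 N, or if a joint passes its speed limit or range.

## Working session

There is one attempt and no reset: what is moved stays moved. The work goes in short steps, Python scripts to look and compute and a tool call to move; the robot and the scene stay as the last step left them, time stands still between calls to the robot, and variables do not carry over. Pictures are saved under pics/ and viewed, at most 10 in all, crops included, and the job is handed in when it is done.

Besides the shell and the picture viewer there is one more tool, called after ">>>" by a JSON object that holds its "method" and its "body", one argument or row to a line. arm_command: Moves the arm, as the interface text tells. Its arguments: {"type":"object","properties":{"motion":{"type":"array"}},"required":["motion"]}

```bash
mkdir -p pics; ls
cat > h.py <<'E'
from station import *
import numpy as np, cv2
def ray(p,uv):
    f=p["color"].shape[0]/2/np.tan(np.radians(p["vfov"])/2)
    u,v=uv; T=np.array(p["world_from_camera"])
    d=T[:3,:3]@np.array([(u-p["cx"])/f,-(v-p["cy"])/f,-1]); return T[:3,3],d/np.linalg.norm(d)
def at_z(p,uv,z):
    o,d=ray(p,uv); return o+d*(z-o[2])/d[2]
def tri(p1,a,p2,b):
    o1,d1=ray(p1,a);o2,d2=ray(p2,b)
    s=np.linalg.lstsq(np.c_[d1,-d2],o2-o1,rcond=None)[0]
    A=o1+s[0]*d1;B=o2+s[1]*d2
    return (A+B)/2,np.linalg.norm(A-B)
def proj(p,X):
    f=p["color"].shape[0]/2/np.tan(np.radians(p["vfov"])/2)
    T=np.linalg.inv(np.array(p["world_from_camera"])); c=T[:3,:3]@X+T[:3,3]
    return np.array([p["cx"]+f*c[0]/-c[2],p["cy"]+f*c[1]/c[2]])
def save(p,n): cv2.imwrite("pics/"+n+".png",p["color"][:,:,::-1])
E
python3 - <<'E'
from h import *
np.set_printoptions(precision=3,suppress=True)
s=capture("scene");t=capture("top");save(s,"s0");save(t,"t0")
print({k:v for k,v in s.items() if k!="color"});print({k:v for k,v in t.items() if k!="color"})
for n in ["orange_place","blue_place","pot_grip","pot_eye","beaker_mid","bowl_mid","jar_mid","bottle1_mid","bottle2_mid","roll_mid","orange_hook","blue_hook"]:
    a=tip_of(s,n);b=tip_of(t,n)
    print(n,[(np.round(x["position"]),round(x["score"],2)) for x in a[:3]],[(np.round(x["position"]),round(x["score"],2)) for x in b[:3]])
    if a and b: print("   ",*tri(s,a[0]["position"],t,b[0]["position"]))
E
```

```text
pics
{'vfov': 45.54954658979505, 'cx': 314.1330341372473, 'cy': 238.46031560091924, 'world_from_camera': array([[ 0.096, -0.579,  0.81 ,  1.428],
       [ 0.995,  0.058, -0.076, -0.085],
       [-0.003,  0.813,  0.582,  0.828],
       [ 0.   ,  0.   ,  0.   ,  1.   ]]), 'shot': 1}
{'vfov': 52.235619414994474, 'cx': 319.9473277783233, 'cy': 237.05350221641905, 'world_from_camera': array([[ 0.005,  0.996, -0.092,  0.398],
       [-1.   ,  0.005,  0.002,  0.002],
       [ 0.003,  0.092,  0.996,  1.2  ],
       [ 0.   ,  0.   ,  0.   ,  1.   ]]), 'shot': 2}
orange_place [(array([232., 241.]), 0.68)] [(array([394., 222.]), 0.94), (array([193., 190.]), 0.26)]
    [ 0.525 -0.157  0.184] 0.00481279182186323
blue_place [(array([318., 272.]), 0.61), (array([445., 232.]), 0.58)] [(array([196., 215.]), 0.72)]
    [0.549 0.132 0.153] 0.2648154782146774
pot_grip [(array([504., 212.]), 0.69), (array([457., 232.]), 0.58)] [(array([125., 258.]), 0.92), (array([187., 192.]), 0.65)]
    [0.448 0.413 0.164] 0.0008579234318670462
pot_eye [(array([457., 247.]), 0.9), (array([501., 226.]), 0.78)] [(array([
[... 208 characters left out ...]
4 0.042] 0.00025381163750481066
bowl_mid [(array([329., 329.]), 0.57)] [(array([316., 192.]), 0.85)]
    [0.617 0.015 0.022] 0.010466712537498436
jar_mid [] [(array([182., 306.]), 0.77)]
bottle1_mid [(array([528., 264.]), 0.61), (array([154., 239.]), 0.54)] [(array([128., 214.]), 0.55)]
    [0.549 0.436 0.101] 0.003055882079898071
bottle2_mid [] [(array([509., 231.]), 0.61)]
roll_mid [(array([154., 239.]), 0.68)] [(array([475., 325.]), 0.85)]
    [ 0.302 -0.361  0.046] 0.0038338070065434926Traceback (most recent call last):
  File "<stdin>", line 6, in <module>
ValueError: it knows: beaker_mid, blue_place, bottle1_mid, bottle2_mid, bowl_mid, jar_mid, orange_place, pot_eye, pot_grip, roll_mid
```

View pics/s0.png

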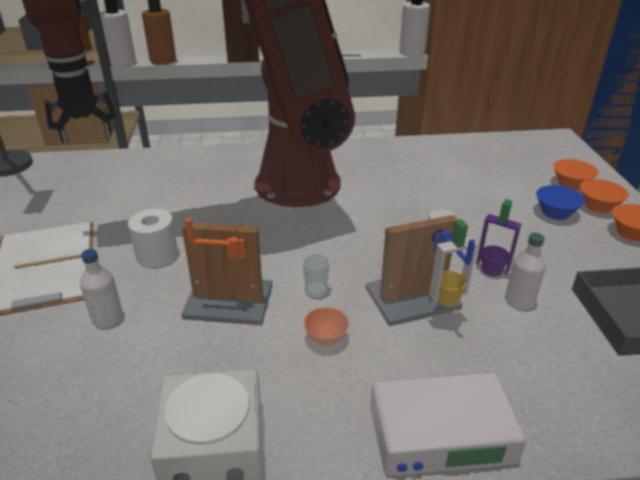

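View pics/t0.png

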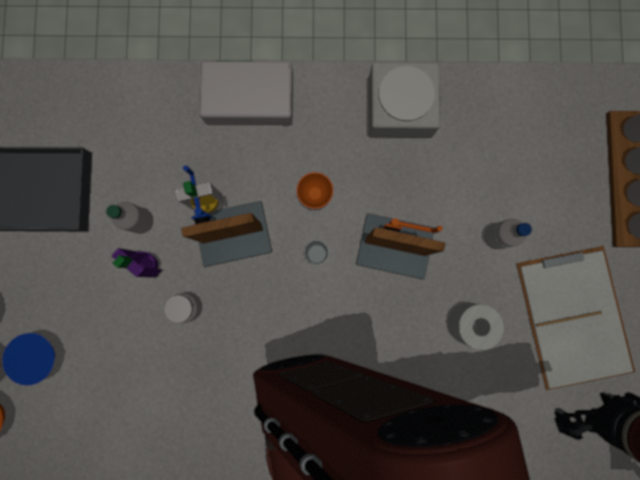

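The scene view has the orange board on the left, its folded arm at about (188–245, 235). The blue board is at (420, 260), with the pot's green tab at (460, 232); the purple look-alike is at (500, 235). In the top view the orange hinge is at about (394, 222) and its post at (438, 230). The blue hinge is at about (200, 215), its post at (187, 170) and the tab at (189, 188).

Run:
```python
from h import *
np.set_printoptions(precision=4,suppress=True)
s=capture("scene");t=capture("top")
a=t["color"][150:270,160:290];b=t["color"][190:290,350:460]
c=s["color"][190:320,370:500]; d=s["color"][200:330,170:290]
def big(x):return cv2.resize(x,(400,300),interpolation=cv2.INTER_CUBIC)
m=np.vstack([np.hstack([big(x) for x in (t["color"][160:250,160:280],t["color"][195:285,345:465])]),np.hstack([big(x) for x in (s["color"][205:325,365:525],s["color"][205:325,160:320])])])
m=np.clip(m.astype(float)*1.6,0,255).astype(np.uint8)
cv2.imwrite("pics/z.png",m[:,:,::-1])
for n in ["orange_hook","blue_hook","pot_grip"]:
    for p,l in((s,"s"),(t,"t")):
        for r in outline_of(p,n)[:3]: print(n,l,round(r["score"],2),np.round(r["extent"],1))
print(tri(s,(457,232),t,(188,188)))
```

```text
orange_hook s 0.86 [210.4 237.6  54.5  40.2]
orange_hook t 0.65 [416.1 226.9  48.9  14.8]
blue_hook s 0.73 [459.9 248.6  34.7  33.1]
blue_hook t 0.8 [192.8 191.8  18.7  52.3]
blue_hook t 0.59 [182.  307.8  38.8  34.9]
pot_grip s 0.86 [499.  237.5  45.   82.7]
pot_grip s 0.79 [452.6 262.2  49.7  90.8]
pot_grip s 0.29 [440.7 214.6  26.6   8. ]
pot_grip t 0.88 [198.4 199.1  41.3  31.2]
pot_grip t 0.81 [135.9 262.2  45.1  34.3]
(array([0.5867, 0.2642, 0.2197]), np.float64(0.007947281397048528))
```

View pics/z.png

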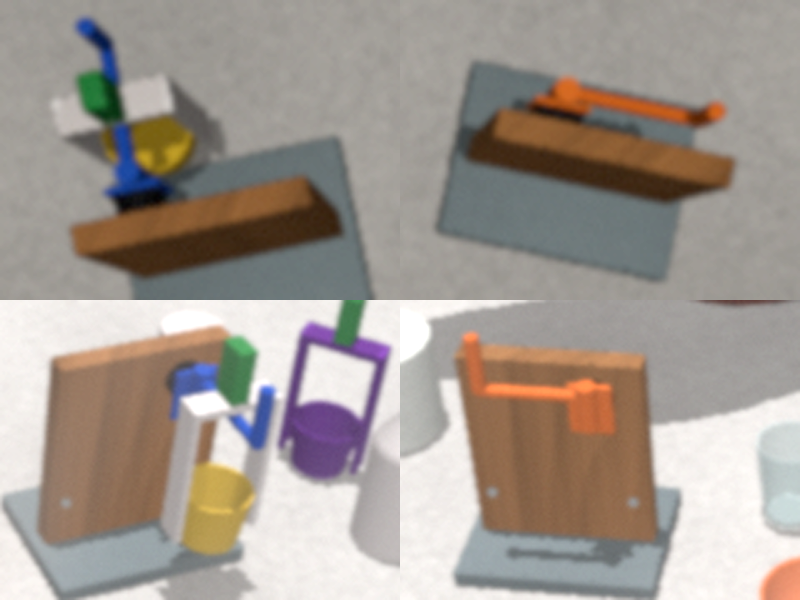

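Run:
```python
from h import *
np.set_printoptions(precision=4,suppress=True)
s=capture("scene");t=capture("top")
save(t,"t1")
def yaw(a,b):
    d=b-a; return np.degrees(np.arctan2(d[1],d[0])),np.linalg.norm(d[:2])
oL,oR=at_z(t,(374.1,228),.196),at_z(t,(445.5,242.4),.196)
bL,bR=at_z(t,(181,228.1),.196),at_z(t,(251.5,213.4),.196)
print("orange edge",oL,oR,yaw(oL,oR));print("blue edge",bL,bR,yaw(bL,bR))
print("o post tri",tri(s,(188.4,220.2),t,(439.2,227.4)),at_z(t,(439.2,227.4),.23),at_z(s,(188.4,220.2),.23))
print("b post tri",tri(s,(471.4,241.8),t,(185.5,167.5)),at_z(t,(185.5,167.5),.23),at_z(s,(471.4,241.8),.23))
print("o hinge", at_z(t,(395.1,222.6),.185)); 
print("o base", tip_of(t,"orange_place")[:1],at_z(t,tip_of(t,"orange_place")[0]["position"],.18))
print("b base", at_z(t,tip_of(t,"blue_place")[0]["position"],.18))
# segment green tab of the pot
for p,roi,n in((s,(435,205,485,255),"s"),(t,(170,170,215,215),"t")):
    x0,y0,x1,y1=roi;c=p["color"][y0:y1,x0:x1].astype(int)
    for nm,m in(("green",(c[...,1]>c[...,0]*1.6)&(c[...,1]>c[...,2]*1.5)),):
        v,u=np.nonzero(m);print(n,nm,len(u),u.mean()+x0,v.mean()+y0,u.min()+x0,u.max()+x0,v.min()+y0,v.max()+y0)
        print(at_z(p,(u.mean()+x0,v.mean()+y0),.217))
gt=tip_of(t,"pot_grip");et=tip_of(t,"pot_eye");es=tip_of(s,"pot_eye");gs=tip_of(s,"pot_grip")
for n,p,l,z in(("g",t,gt,.217),("e",t,et,.185),("e",s,es,.185),("g",s,gs,.217)):
    for r in l[:3]: print(n,r["position"],at_z(p,r["position"],z))
print(observe()["q"],observe()["tool_pos"],observe()["orientation"],observe()["time"])
```

```text
orange edge [ 0.5106 -0.1117  0.196 ] [ 0.4815 -0.2587  0.196 ] (np.float64(-101.18720681836251), np.float64(0.14981606344273915))
blue edge [0.5083 0.2867 0.196 ] [0.5397 0.1419 0.196 ] (np.float64(-77.77976111402197), np.float64(0.14815441788394298))
o post tri (array([ 0.509 , -0.2383,  0.2273]), np.float64(0.00038797500259129115)) [ 0.5087 -0.2378  0.23  ] [ 0.5131 -0.2374  0.23  ]
b post tri (array([0.6285, 0.273 , 0.2258]), np.float64(2.3049357875150127e-05)) [0.6275 0.2718 0.23  ] [0.6341 0.2704 0.23  ]
o hinge [ 0.5234 -0.1569  0.185 ]
o base [{'position': [397.6, 221.8], 'score': 0.72}] [ 0.5257 -0.163   0.18  ]
b base [0.5381 0.2585 0.18  ]
s green 116 460.7931034482759 232.00862068965517 456 465 221 245
[0.5845 0.2684 0.217 ]
t green 122 189.49180327868854 188.63934426229508 184 195 182 195
[0.5868 0.266  0.217 ]
g [187.9, 192.0] [0.5799 0.269  0.217 ]
g [126.7, 258.5] [0.444  0.3877 0.217 ]
g [512.6, 235.9] [ 0.4937 -0.3891  0.217 ]
e [126.3, 260.9] [0.4406 0.4009 0.185 ]
e [194.6, 190.2] [0.5897 0.2637 0.185 ]
e [395.5, 221.5] [ 0.5257 -0.1578  0.185 ]
e [502.7, 221.7] [0.5135 0.3817 0.185 ]
e [456.8, 248.3] [0.5919 0.2632 0.185 ]
g [502.1, 211.1] [0.5227 0.3708 0.217 ]
g [456.9, 232.5] [0.5853 0.2607 0.217 ]
[-1.3813  0.2907 -0.1534  1.1267 -0.      1.4315] [ 0.1695 -0.4969  0.2313] [[ 0.9464  0.3229  0.    ]
 [ 0.3229 -0.9464 -0.    ]
 [-0.      0.     -1.    ]] 1.95
```

>>> {"method": "arm_command", "body": {
  "motion": [
    {"z": 1.4, "jaw": 34},
    {"x": 1.2, "y": 0.9, "z": 2, "rz": 7, "jaw": 34},
    {"x": 2.3, "y": 1.7, "z": 2, "rz": 14, "jaw": 34},
    {"x": 3.4, "y": 2.6, "z": 2, "rz": 21, "jaw": 34},
    {"x": 4.5, "y": 3.4, "z": 2, "rz": 28, "jaw": 34}
  ]
}}

```text
invalid input
```

>>> {"method": "arm_command", "body": {
  "motion": [
    {"x": 0, "y": 0, "z": 1.4, "rx": 0, "ry": 0, "rz": 0, "jaw": 34},
    {"x": 1.2, "y": 0.9, "z": 2, "rx": 0, "ry": 0, "rz": 7, "jaw": 34},
    {"x": 2.3, "y": 1.7, "z": 2, "rx": 0, "ry": 0, "rz": 14, "jaw": 34},
    {"x": 3.4, "y": 2.6, "z": 2, "rx": 0, "ry": 0, "rz": 21, "jaw": 34},
    {"x": 4.5, "y": 3.4, "z": 2, "rx": 0, "ry": 0, "rz": 28, "jaw": 34}
  ]
}}

```text
time: 2.37
tool_pos: [0.301, -0.3972, 0.2919]
orientation: [[0.68, 0.733, 0.001], [0.733, -0.68, -0.001], [-0.0, 0.001, -1.0]]
force: [0.7, -1.3, 0.3]
grip_width: 0.0337
gripper_force: 0.0
```

>>> {"method": "arm_command", "body": {
  "motion": [
    {"x": 1.1, "y": 0.84, "z": 0, "rx": 0, "ry": 0, "rz": 7, "jaw": 34},
    {"x": 2.2, "y": 1.7, "z": 0, "rx": 0, "ry": 0, "rz": 14, "jaw": 34},
    {"x": 3.3, "y": 2.5, "z": 0, "rx": 0, "ry": 0, "rz": 21, "jaw": 34},
    {"x": 4.4, "y": 3.4, "z": 0, "rx": 0, "ry": 0, "rz": 28, "jaw": 34},
    {"x": 5.5, "y": 4.2, "z": 0, "rx": 0, "ry": 0, "rz": 32, "jaw": 34}
  ]
}}

```text
time: 2.78
tool_pos: [0.4661, -0.2706, 0.2915]
orientation: [[0.187, 0.982, 0.0], [0.982, -0.187, -0.0], [-0.0, 0.0, -1.0]]
force: [-0.3, -1.4, -0.2]
grip_width: 0.0341
gripper_force: 0.0
```

>>> {"method": "arm_command", "body": {
  "motion": [
    {"x": 0.7, "y": 0.5, "z": 0, "rx": 0, "ry": 0, "rz": 0, "jaw": 34},
    {"x": 1.3, "y": 1.0, "z": 0, "rx": 0, "ry": 0, "rz": 0, "jaw": 34},
    {"x": 1.3, "y": 1.0, "z": -0.5, "rx": 0, "ry": 0, "rz": 0, "jaw": 34},
    {"x": 1.3, "y": 1.0, "z": -1, "rx": 0, "ry": 0, "rz": 0, "jaw": 34},
    {"x": 1.3, "y": 1.0, "z": -1.5, "rx": 0, "ry": 0, "rz": 0, "jaw": 34}
  ]
}}

```text
time: 3.2
tool_pos: [0.5044, -0.2418, 0.2457]
orientation: [[0.192, 0.981, 0.0], [0.981, -0.192, -0.0], [-0.0, 0.0, -1.0]]
force: [-0.3, -0.1, -0.0]
grip_width: 0.034
gripper_force: 0.0
```

Run:
```python
from h import *
o=observe();print(o["time"],o["tool_pos"],o["orientation"],o["force"])
t=capture("top");s=capture("scene")
big=lambda x:cv2.resize(x,(400,300),interpolation=cv2.INTER_CUBIC)
m=np.hstack([big(t["color"][185:275,365:485]),big(s["color"][165:285,140:300])])
cv2.imwrite("pics/z2.png",np.clip(m*1.6,0,255).astype(np.uint8)[:,:,::-1])
```

```text
3.2 [ 0.50438127 -0.24182425  0.24572781] [[ 1.92338680e-01  9.81328560e-01  2.99258414e-04]
 [ 9.81328581e-01 -1.92338599e-01 -2.80809668e-04]
 [-2.18007603e-04  3.47681396e-04 -9.99999916e-01]] [-0.32285182 -0.10200857 -0.01692364]
```

View pics/z2.png

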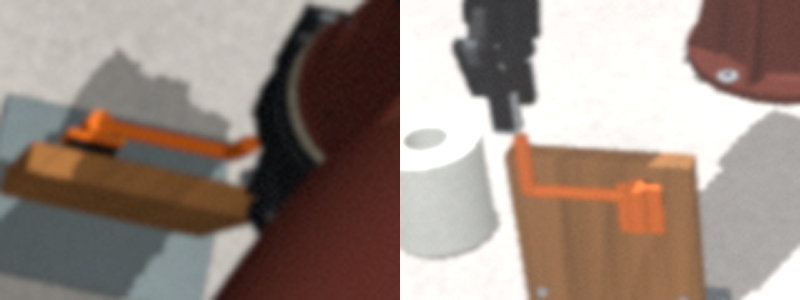

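The top and scene crops show the gripper straight over the orange post, a few mm short in x and y. I'll nudge it over and lower the fingers either side of the post.

>>> {"method": "arm_command", "body": {
  "motion": [
    {"x": 0.15, "y": 0.13, "z": 0, "rx": 0, "ry": 0, "rz": 0, "jaw": 34},
    {"x": 0.15, "y": 0.13, "z": -0.3, "rx": 0, "ry": 0, "rz": 0, "jaw": 34},
    {"x": 0.15, "y": 0.13, "z": -0.6, "rx": 0, "ry": 0, "rz": 0, "jaw": 34},
    {"x": 0.15, "y": 0.13, "z": -0.9, "rx": 0, "ry": 0, "rz": 0, "jaw": 34},
    {"x": 0.15, "y": 0.13, "z": -1.2, "rx": 0, "ry": 0, "rz": 0, "jaw": 34}
  ]
}}

```text
time: 3.72
tool_pos: [0.5083, -0.2385, 0.2094]
orientation: [[0.194, 0.981, -0.0], [0.981, -0.194, -0.0], [-0.0, -0.0, -1.0]]
force: [-0.9, 0.1, -0.8]
grip_width: 0.0341
gripper_force: 0.0
```

Run:
```python
import numpy as np
R=.085;a0=-101.2
P=lambda th:R*np.array([np.cos(np.radians(a0+th)),np.sin(np.radians(a0+th))])
for k in range(4):
    for th in range(25*k+5,25*k+26,5): print(th,np.round((P(th)-P(25*k))/.03,2))
```

```text
5 [ 0.24 -0.04]
10 [ 0.49 -0.05]
15 [ 0.74 -0.05]
20 [ 0.98 -0.02]
25 [1.23 0.03]
30 [0.24 0.07]
35 [0.47 0.16]
40 [0.69 0.27]
45 [0.9 0.4]
50 [1.1  0.54]
55 [0.19 0.16]
60 [0.36 0.34]
65 [0.51 0.53]
70 [0.65 0.74]
75 [0.77 0.96]
80 [0.1  0.23]
85 [0.18 0.46]
90 [0.24 0.7 ]
95 [0.27 0.94]
100 [0.29 1.19]
```

>>> {"method": "arm_command", "body": {
  "motion": [
    {"x": 0.24, "y": -0.04, "z": 0, "rx": 0, "ry": 0, "rz": 0, "jaw": 34},
    {"x": 0.49, "y": -0.05, "z": 0, "rx": 0, "ry": 0, "rz": 3, "jaw": 34},
    {"x": 0.74, "y": -0.05, "z": 0, "rx": 0, "ry": 0, "rz": 8, "jaw": 34},
    {"x": 0.98, "y": -0.02, "z": 0, "rx": 0, "ry": 0, "rz": 13, "jaw": 34},
    {"x": 1.23, "y": 0.03, "z": 0, "rx": 0, "ry": 0, "rz": 18, "jaw": 34}
  ]
}}

```text
time: 4.13
tool_pos: [0.5448, -0.2378, 0.2097]
orientation: [[-0.123, 0.992, -0.003], [0.992, 0.123, -0.0], [0.0, -0.002, -1.0]]
force: [-4.1, -1.8, -1.7]
grip_width: 0.0338
gripper_force: 2.0
```

>>> {"method": "arm_command", "body": {
  "motion": [
    {"x": 0.24, "y": 0.07, "z": 0, "rx": 0, "ry": 0, "rz": 5, "jaw": 34},
    {"x": 0.47, "y": 0.16, "z": 0, "rx": 0, "ry": 0, "rz": 10, "jaw": 34},
    {"x": 0.69, "y": 0.27, "z": 0, "rx": 0, "ry": 0, "rz": 15, "jaw": 34},
    {"x": 0.9, "y": 0.4, "z": 0, "rx": 0, "ry": 0, "rz": 20, "jaw": 34},
    {"x": 1.1, "y": 0.54, "z": 0, "rx": 0, "ry": 0, "rz": 25, "jaw": 34}
  ]
}}

```text
time: 4.55
tool_pos: [0.5782, -0.222, 0.2098]
orientation: [[-0.53, 0.848, -0.002], [0.848, 0.53, -0.001], [0.0, -0.002, -1.0]]
force: [-2.5, -2.6, -2.7]
grip_width: 0.0341
gripper_force: 2.0
```

>>> {"method": "arm_command", "body": {
  "motion": [
    {"x": 0.19, "y": 0.16, "z": 0, "rx": 0, "ry": 0, "rz": 5, "jaw": 34},
    {"x": 0.36, "y": 0.34, "z": 0, "rx": 0, "ry": 0, "rz": 10, "jaw": 34},
    {"x": 0.51, "y": 0.53, "z": 0, "rx": 0, "ry": 0, "rz": 15, "jaw": 34},
    {"x": 0.65, "y": 0.74, "z": 0, "rx": 0, "ry": 0, "rz": 20, "jaw": 34},
    {"x": 0.77, "y": 0.96, "z": 0, "rx": 0, "ry": 0, "rz": 25, "jaw": 34}
  ]
}}

```text
time: 4.97
tool_pos: [0.6015, -0.1931, 0.2098]
orientation: [[-0.839, 0.544, -0.001], [0.544, 0.839, -0.001], [0.001, -0.002, -1.0]]
force: [-2.3, -3.9, -1.8]
grip_width: 0.0342
gripper_force: 2.0
```

Next the last stretch, moving slowly as it nears the stop.

>>> {"method": "arm_command", "body": {
  "motion": [
    {"x": 0.1, "y": 0.23, "z": 0, "rx": 0, "ry": 0, "rz": 5, "jaw": 34},
    {"x": 0.17, "y": 0.41, "z": 0, "rx": 0, "ry": 0, "rz": 10, "jaw": 34},
    {"x": 0.21, "y": 0.55, "z": 0, "rx": 0, "ry": 0, "rz": 15, "jaw": 34},
    {"x": 0.24, "y": 0.7, "z": 0, "rx": 0, "ry": 0, "rz": 20, "jaw": 34},
    {"x": 0.26, "y": 0.82, "z": 0, "rx": 0, "ry": 0, "rz": 22, "jaw": 34}
  ]
}}

```text
time: 5.38
tool_pos: [0.6089, -0.1682, 0.2098]
orientation: [[-0.982, 0.189, -0.002], [0.189, 0.982, -0.001], [0.002, -0.001, -1.0]]
force: [-1.7, -2.7, -0.5]
grip_width: 0.0342
gripper_force: 1.7
```

>>> {"method": "arm_command", "body": {
  "motion": [
    {"x": 0.01, "y": 0.06, "z": 0, "rx": 0, "ry": 0, "rz": 0, "jaw": 34},
    {"x": 0.02, "y": 0.1, "z": 0, "rx": 0, "ry": 0, "rz": 0, "jaw": 34},
    {"x": 0.02, "y": 0.14, "z": 0, "rx": 0, "ry": 0, "rz": 0, "jaw": 34},
    {"x": 0.02, "y": 0.18, "z": 0, "rx": 0, "ry": 0, "rz": 0, "jaw": 34},
    {"x": 0.02, "y": 0.18, "z": 0, "rx": 0, "ry": 0, "rz": 0, "jaw": 34}
  ]
}}

```text
time: 5.8
tool_pos: [0.61, -0.1627, 0.2103]
orientation: [[-0.981, 0.194, 0.0], [0.194, 0.981, -0.0], [-0.0, -0.0, -1.0]]
force: [-0.3, -3.7, -2.7]
grip_width: 0.0339
gripper_force: 1.7
```

>>> {"method": "arm_command", "body": {
  "motion": [
    {"x": 0.01, "y": 0.05, "z": 0, "rx": 0, "ry": 0, "rz": 0, "jaw": 34},
    {"x": 0.02, "y": 0.1, "z": 0, "rx": 0, "ry": 0, "rz": 0, "jaw": 34},
    {"x": 0.02, "y": 0.13, "z": 0, "rx": 0, "ry": 0, "rz": 0, "jaw": 34},
    {"x": 0.02, "y": 0.13, "z": 0, "rx": 0, "ry": 0, "rz": 0, "jaw": 34},
    {"x": 0.02, "y": 0.13, "z": 0, "rx": 0, "ry": 0, "rz": 0, "jaw": 34}
  ]
}}

```text
time: 6.22
tool_pos: [0.6104, -0.1602, 0.2104]
orientation: [[-0.981, 0.195, 0.0], [0.195, 0.981, -0.003], [-0.001, -0.003, -1.0]]
force: [-0.4, -9.6, -2.2]
grip_width: 0.0339
gripper_force: 4.9
```

>>> {"method": "arm_command", "body": {
  "motion": [
    {"x": -0.08, "y": -0.3, "z": 0, "rx": 0, "ry": 0, "rz": 0, "jaw": 34},
    {"x": -0.08, "y": -0.4, "z": 0.3, "rx": 0, "ry": 0, "rz": 0, "jaw": 34},
    {"x": -0.08, "y": -0.4, "z": 1.5, "rx": 0, "ry": 0, "rz": 0, "jaw": 34},
    {"x": -0.08, "y": -0.2, "z": 2.7, "rx": 0, "ry": 0, "rz": 0, "jaw": 44},
    {"x": -0.08, "y": 1, "z": 3, "rx": 0, "ry": 0, "rz": 5, "jaw": 54}
  ]
}}

```text
time: 6.63
tool_pos: [0.6096, -0.1325, 0.3062]
orientation: [[-0.994, 0.113, 0.007], [0.113, 0.994, -0.003], [-0.008, -0.002, -1.0]]
force: [2.0, 0.9, 0.1]
grip_width: 0.0538
gripper_force: 0.0
```

>>> {"method": "arm_command", "body": {
  "motion": [
    {"x": -0.1, "y": 1.3, "z": 0, "rx": 0, "ry": 0, "rz": 5, "jaw": 54},
    {"x": -0.2, "y": 2.6, "z": 0, "rx": 0, "ry": 0, "rz": 10, "jaw": 54},
    {"x": -0.3, "y": 3.9, "z": 0, "rx": 0, "ry": 0, "rz": 15, "jaw": 54},
    {"x": -0.4, "y": 5.2, "z": 0, "rx": 0, "ry": 0, "rz": 18.4, "jaw": 54},
    {"x": -0.5, "y": 6.5, "z": 0, "rx": 0, "ry": 0, "rz": 18.4, "jaw": 54}
  ]
}}

```text
time: 7.05
tool_pos: [0.5925, 0.0685, 0.3015]
orientation: [[-0.976, -0.216, 0.001], [-0.216, 0.976, 0.001], [-0.001, 0.001, -1.0]]
force: [0.5, 0.4, 0.7]
grip_width: 0.0538
gripper_force: 0.0
```

Run:
```python
from h import *
np.set_printoptions(precision=4,suppress=True)
t=capture("top");s=capture("scene")
o=observe();print(o["time"],o["tool_pos"],o["orientation"][:2])
for p,roi,n in((s,(435,205,485,255),"s"),(t,(170,170,215,215),"t")):
    x0,y0,x1,y1=roi;c=p["color"][y0:y1,x0:x1].astype(int)
    m=(c[...,1]>c[...,0]*1.6)&(c[...,1]>c[...,2]*1.5);v,u=np.nonzero(m);print(n,len(u),u.mean()+x0,v.mean()+y0)
big=lambda x:cv2.resize(x,(400,300),interpolation=cv2.INTER_CUBIC)
m=np.vstack([np.hstack([big(t["color"][155:245,140:260]),big(t["color"][165:255,345:465])]),np.hstack([big(s["color"][205:325,365:525]),big(s["color"][205:325,140:300])])])
cv2.imwrite("pics/z3.png",np.clip(m*1.6,0,255).astype(np.uint8)[:,:,::-1])
```

```text
7.15 [0.5921 0.0721 0.3016] [[-0.9761 -0.2175  0.0008]
 [-0.2175  0.976   0.0028]]
s 114 460.63157894736844 231.9736842105263
t 14 184.85714285714286 185.0
```

View pics/z3.png

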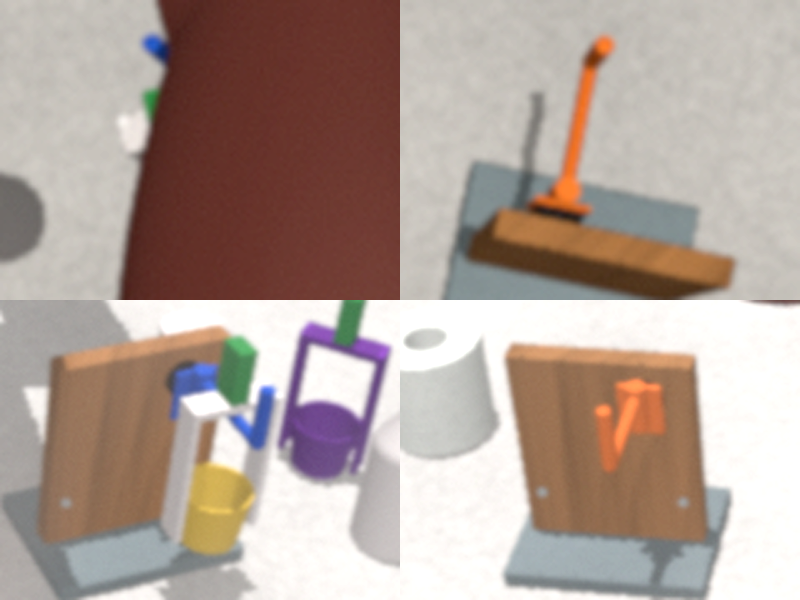

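The orange hook now stands straight out from its board, and the pot still hangs on the blue hook. I'll go for the tab.

>>> {"method": "arm_command", "body": {
  "motion": [
    {"x": 0, "y": 1.3, "z": 0, "rx": 0, "ry": 0, "rz": 0, "jaw": 54},
    {"x": -0.1, "y": 2.6, "z": 0, "rx": 0, "ry": 0, "rz": 0, "jaw": 54},
    {"x": -0.2, "y": 3.9, "z": 0, "rx": 0, "ry": 0, "rz": 0, "jaw": 54},
    {"x": -0.27, "y": 5.2, "z": 0, "rx": 0, "ry": 0, "rz": 0, "jaw": 54},
    {"x": -0.27, "y": 6.2, "z": 0, "rx": 0, "ry": 0, "rz": 0, "jaw": 54}
  ]
}}

```text
time: 7.57
tool_pos: [0.5841, 0.2552, 0.3014]
orientation: [[-0.977, -0.213, 0.0], [-0.213, 0.977, 0.002], [-0.001, 0.002, -1.0]]
force: [0.2, -0.5, 0.2]
grip_width: 0.0539
gripper_force: 0.0
```

>>> {"method": "arm_command", "body": {
  "motion": [
    {"x": 0, "y": 0.27, "z": 0, "rx": 0, "ry": 0, "rz": 0, "jaw": 54},
    {"x": 0, "y": 0.27, "z": -0.5, "rx": 0, "ry": 0, "rz": 0, "jaw": 54},
    {"x": 0, "y": 0.27, "z": -1, "rx": 0, "ry": 0, "rz": 0, "jaw": 54},
    {"x": 0, "y": 0.27, "z": -1.4, "rx": 0, "ry": 0, "rz": 0, "jaw": 54},
    {"x": 0, "y": 0.27, "z": -1.5, "rx": 0, "ry": 0, "rz": 0, "jaw": 54}
  ]
}}

```text
time: 7.98
tool_pos: [0.5842, 0.2598, 0.2539]
orientation: [[-0.977, -0.212, -0.003], [-0.212, 0.977, -0.0], [0.003, 0.0, -1.0]]
force: [-0.1, -0.8, -0.3]
grip_width: 0.054
gripper_force: 0.0
```

Run:
```python
from h import *
s=capture("scene");o=observe();print(o["tool_pos"],o["force"],proj(s,o["tool_pos"]),proj(s,o["tool_pos"]*[1,1,0]+[0,0,.241]))
m=cv2.resize(s["color"][165:285,385:545],(640,480),interpolation=cv2.INTER_CUBIC)
cv2.imwrite("pics/z4.png",np.clip(m*1.6,0,255).astype(np.uint8)[:,:,::-1])
```

```text
[0.58433025 0.25971394 0.25432883] [-0.10243255 -0.07357401  0.32624976] [459.0868257  215.45425982] [458.04190257 221.52042439]
```

View pics/z4.png

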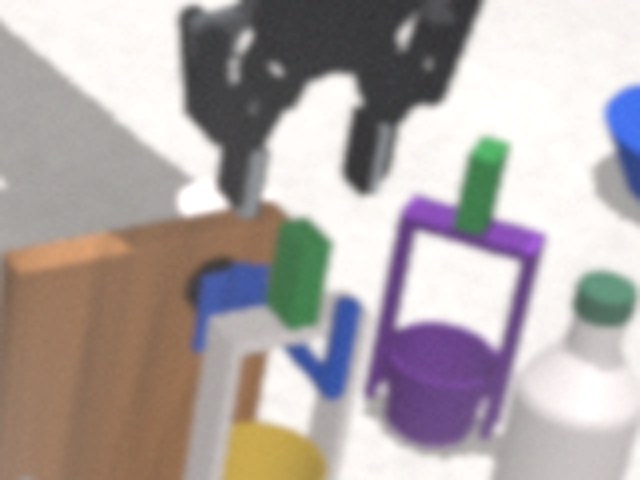

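The fingers straddle the tab: tips at (245, 213) and (368, 190) in the crop, tab top at (305, 228). I'll go down and grip.

>>> {"method": "arm_command", "body": {
  "motion": [
    {"x": 0, "y": 0.1, "z": -0.4, "rx": 0, "ry": 0, "rz": 0, "jaw": 54},
    {"x": 0, "y": 0.1, "z": -0.8, "rx": 0, "ry": 0, "rz": 0, "jaw": 54},
    {"x": 0, "y": 0.1, "z": -1.2, "rx": 0, "ry": 0, "rz": 0, "jaw": 54},
    {"x": 0, "y": 0.1, "z": -1.6, "rx": 0, "ry": 0, "rz": 0, "jaw": 54},
    {"x": 0, "y": 0.1, "z": -1.65, "rx": 0, "ry": 0, "rz": 0, "jaw": 40}
  ]
}}

```text
time: 8.45
tool_pos: [0.5845, 0.2629, 0.205]
orientation: [[-0.977, -0.211, -0.002], [-0.211, 0.977, -0.0], [0.002, 0.0, -1.0]]
force: [-1.9, -0.3, -0.3]
grip_width: 0.0435
gripper_force: 0.0
```

>>> {"method": "arm_command", "body": {
  "motion": [
    {"x": 0, "y": 0, "z": 0, "rx": 0, "ry": 0, "rz": 0, "jaw": 26},
    {"x": 0, "y": 0, "z": 0, "rx": 0, "ry": 0, "rz": 0, "jaw": 20},
    {"x": 0, "y": 0, "z": 0, "rx": 0, "ry": 0, "rz": 0, "jaw": 10},
    {"x": 0, "y": 0, "z": 0, "rx": 0, "ry": 0, "rz": 0, "jaw": 5},
    {"x": 0, "y": 0, "z": 0, "rx": 0, "ry": 0, "rz": 0, "jaw": 5}
  ]
}}

```text
time: 8.87
tool_pos: [0.5855, 0.2636, 0.207]
orientation: [[-0.977, -0.212, 0.002], [-0.212, 0.977, 0.001], [-0.002, 0.0, -1.0]]
force: [0.1, -0.3, 5.5]
grip_width: 0.0152
gripper_force: 61.3
```

>>> {"method": "arm_command", "body": {
  "motion": [
    {"x": 0, "y": 0, "z": 0.3, "rx": 0, "ry": 0, "rz": 0, "jaw": 5},
    {"x": 0, "y": 0, "z": 0.7, "rx": 0, "ry": 0, "rz": 0, "jaw": 5},
    {"x": 0, "y": 0, "z": 1.2, "rx": 0, "ry": 0, "rz": 0, "jaw": 5},
    {"x": 0, "y": 0, "z": 1.7, "rx": 0, "ry": 0, "rz": 0, "jaw": 5},
    {"x": 0, "y": 0, "z": 1.97, "rx": 0, "ry": 0, "rz": 0, "jaw": 5}
  ]
}}

```text
time: 9.28
tool_pos: [0.5851, 0.2636, 0.2669]
orientation: [[-0.977, -0.212, 0.001], [-0.212, 0.977, 0.0], [-0.001, 0.0, -1.0]]
force: [-0.2, -0.5, -0.3]
grip_width: 0.0153
gripper_force: 60.4
```

Run:
```python
from h import *
s=capture("scene");s=capture("scene");o=observe();print(o["tool_pos"],o["force"],o["torque"],o["gripper_force"])
m=cv2.resize(s["color"][165:285,385:545],(640,480),interpolation=cv2.INTER_CUBIC)
cv2.imwrite("pics/z5.png",np.clip(m*1.6,0,255).astype(np.uint8)[:,:,::-1])
```

```text
[0.58549202 0.26370691 0.26648968] [ 0.9669731  -0.52259056 -2.1864853 ] [-0.04510375 -0.03013615 -0.02852531] 60.45044302940369
```

View pics/z5.png

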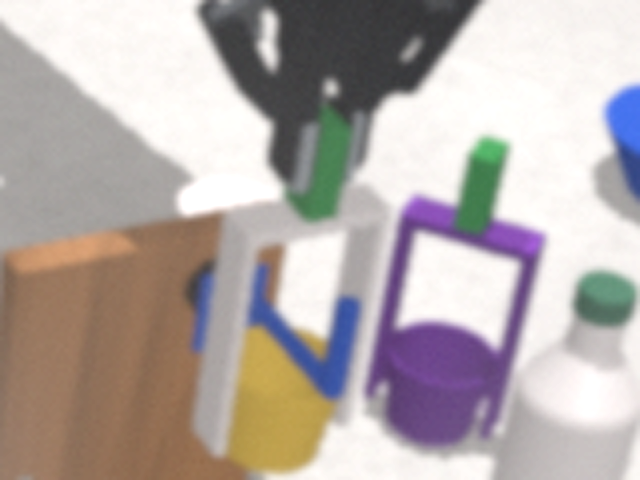

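The pot is held level, with the blue arm and post well inside its loop, so I'll slide it straight out along the arm.

>>> {"method": "arm_command", "body": {
  "motion": [
    {"x": 0.5, "y": 0.11, "z": -0.06, "rx": 0, "ry": 0, "rz": 0, "jaw": 5},
    {"x": 1.1, "y": 0.24, "z": -0.06, "rx": 0, "ry": 0, "rz": 0, "jaw": 5},
    {"x": 1.8, "y": 0.39, "z": -0.06, "rx": 0, "ry": 0, "rz": 0, "jaw": 5},
    {"x": 2.5, "y": 0.54, "z": -0.06, "rx": 0, "ry": 0, "rz": 0, "jaw": 5},
    {"x": 3.2, "y": 0.69, "z": -0.06, "rx": 0, "ry": 0, "rz": 0, "jaw": 5}
  ]
}}

```text
time: 9.8
tool_pos: [0.6812, 0.2843, 0.262]
orientation: [[-0.977, -0.212, -0.001], [-0.212, 0.977, -0.0], [0.001, -0.0, -1.0]]
force: [0.5, -0.4, -1.7]
grip_width: 0.0148
gripper_force: 60.4
```

>>> {"method": "arm_command", "body": {
  "motion": [
    {"x": 0, "y": -0.4, "z": 0, "rx": 0, "ry": 0, "rz": 0, "jaw": 5},
    {"x": 0, "y": -1.3, "z": 0, "rx": 0, "ry": 0, "rz": -2, "jaw": 5},
    {"x": 0, "y": -2.4, "z": 0, "rx": 0, "ry": 0, "rz": -4, "jaw": 5},
    {"x": 0, "y": -3.5, "z": 0, "rx": 0, "ry": 0, "rz": -6, "jaw": 5},
    {"x": 0, "y": -4.6, "z": 0, "rx": 0, "ry": 0, "rz": -8, "jaw": 5}
  ]
}}

```text
time: 10.22
tool_pos: [0.6799, 0.1448, 0.2618]
orientation: [[-0.997, -0.073, -0.002], [-0.073, 0.997, -0.0], [0.002, -0.0, -1.0]]
force: [0.4, -0.4, -1.2]
grip_width: 0.0152
gripper_force: 60.3
```

>>> {"method": "arm_command", "body": {
  "motion": [
    {"x": 0, "y": -1.1, "z": 0, "rx": 0, "ry": 0, "rz": -2, "jaw": 5},
    {"x": 0, "y": -2.2, "z": 0, "rx": 0, "ry": 0, "rz": -4, "jaw": 5},
    {"x": 0, "y": -3.3, "z": 0, "rx": 0, "ry": 0, "rz": -6, "jaw": 5},
    {"x": 0, "y": -4.4, "z": 0, "rx": 0, "ry": 0, "rz": -8, "jaw": 5},
    {"x": 0, "y": -5.5, "z": 0, "rx": 0, "ry": 0, "rz": -10, "jaw": 5}
  ]
}}

```text
time: 10.63
tool_pos: [0.6798, -0.0205, 0.2621]
orientation: [[-0.995, 0.102, -0.002], [0.102, 0.995, 0.0], [0.002, 0.0, -1.0]]
force: [-0.3, -0.4, -0.9]
grip_width: 0.0151
gripper_force: 60.3
```

>>> {"method": "arm_command", "body": {
  "motion": [
    {"x": 0, "y": -1.1, "z": 0, "rx": 0, "ry": 0, "rz": -2, "jaw": 5},
    {"x": 0, "y": -2.2, "z": 0, "rx": 0, "ry": 0, "rz": -4, "jaw": 5},
    {"x": 0, "y": -3.3, "z": 0, "rx": 0, "ry": 0, "rz": -5.4, "jaw": 5},
    {"x": 0, "y": -4.4, "z": 0, "rx": 0, "ry": 0, "rz": -5.4, "jaw": 5},
    {"x": 0, "y": -5, "z": 0, "rx": 0, "ry": 0, "rz": -5.4, "jaw": 5}
  ]
}}

```text
time: 11.05
tool_pos: [0.6797, -0.1726, 0.2619]
orientation: [[-0.981, 0.196, -0.002], [0.196, 0.981, -0.001], [0.002, -0.001, -1.0]]
force: [0.4, -0.7, -2.6]
grip_width: 0.0154
gripper_force: 60.3
```

Run:
```python
from h import *
s=capture("scene");s=capture("scene");o=observe();print(o["time"],o["tool_pos"],o["orientation"],o["force"],o["torque"],o["gripper_force"])
m=cv2.resize(s["color"][165:315,130:330],(640,480),interpolation=cv2.INTER_CUBIC)
cv2.imwrite("pics/z6.png",np.clip(m*1.6,0,255).astype(np.uint8)[:,:,::-1])
```

```text
11.15 [ 0.67987749 -0.17226523  0.26171667] [[-9.80341573e-01  1.97300251e-01 -1.73524773e-03]
 [ 1.97300802e-01  9.80342986e-01 -1.50563731e-04]
 [ 1.67143168e-03 -4.89969653e-04 -9.99998483e-01]] [-0.2954541  -0.32790639 -1.6117967 ] [0.0458858  0.0644147  0.01697784] 60.32417178153992
```

View pics/z6.png

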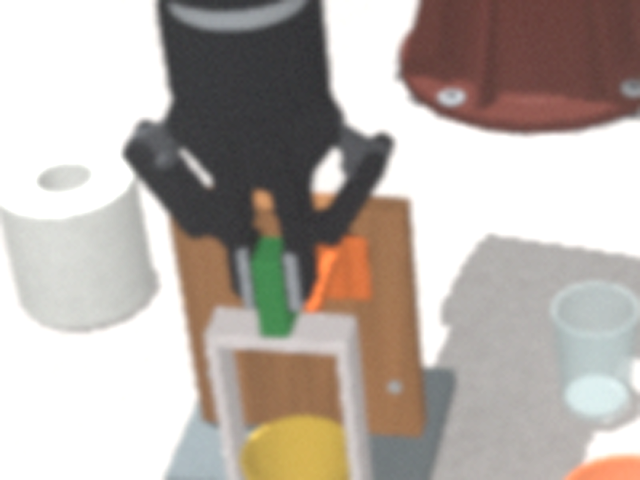

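The pot is outside the orange post, held level. It sits about 13 mm left of the arm line, so I'll correct y and then slide in.

>>> {"method": "arm_command", "body": {
  "motion": [
    {"x": 0, "y": -0.22, "z": 0, "rx": 0, "ry": 0, "rz": 0, "jaw": 5},
    {"x": 0, "y": -0.43, "z": 0.03, "rx": 0, "ry": 0, "rz": 0, "jaw": 5},
    {"x": -0.2, "y": -0.39, "z": 0.03, "rx": 0, "ry": 0, "rz": 0, "jaw": 5},
    {"x": -0.6, "y": -0.31, "z": 0.03, "rx": 0, "ry": 0, "rz": 0, "jaw": 5},
    {"x": -1, "y": -0.23, "z": 0.03, "rx": 0, "ry": 0, "rz": 0, "jaw": 5}
  ]
}}

```text
time: 11.57
tool_pos: [0.6506, -0.1749, 0.2635]
orientation: [[-0.981, 0.192, -0.0], [0.192, 0.981, 0.0], [0.0, 0.0, -1.0]]
force: [-0.0, -0.5, -2.2]
grip_width: 0.0156
gripper_force: 60.3
```

>>> {"method": "arm_command", "body": {
  "motion": [
    {"x": -0.5, "y": 0.1, "z": 0, "rx": 0, "ry": 0, "rz": 0, "jaw": 5},
    {"x": -1, "y": 0.2, "z": 0, "rx": 0, "ry": 0, "rz": 0, "jaw": 5},
    {"x": -1.5, "y": 0.3, "z": 0, "rx": 0, "ry": 0, "rz": 0, "jaw": 5},
    {"x": -2, "y": 0.4, "z": 0, "rx": 0, "ry": 0, "rz": 0, "jaw": 5},
    {"x": -2.6, "y": 0.51, "z": 0, "rx": 0, "ry": 0, "rz": 0, "jaw": 5}
  ]
}}

```text
time: 11.98
tool_pos: [0.5724, -0.1594, 0.264]
orientation: [[-0.981, 0.192, 0.0], [0.192, 0.981, 0.0], [-0.0, 0.0, -1.0]]
force: [-0.5, 0.3, -1.5]
grip_width: 0.0153
gripper_force: 60.3
```

>>> {"method": "arm_command", "body": {
  "motion": [
    {"x": -0.05, "y": -0.13, "z": -0.4, "rx": 0, "ry": 0, "rz": 0, "jaw": 5},
    {"x": -0.05, "y": -0.13, "z": -0.9, "rx": 0, "ry": 0, "rz": 0, "jaw": 5},
    {"x": -0.05, "y": -0.13, "z": -1.3, "rx": 0, "ry": 0, "rz": 0, "jaw": 5},
    {"x": -0.05, "y": -0.13, "z": -1.6, "rx": 0, "ry": 0, "rz": 0, "jaw": 5},
    {"x": -0.05, "y": -0.13, "z": -1.8, "rx": 0, "ry": 0, "rz": 0, "jaw": 5}
  ]
}}

```text
time: 12.4
tool_pos: [0.571, -0.1636, 0.2091]
orientation: [[-0.981, 0.193, -0.001], [0.193, 0.981, 0.0], [0.001, 0.0, -1.0]]
force: [-0.2, -0.5, -2.6]
grip_width: 0.0153
gripper_force: 60.2
```

>>> {"method": "arm_command", "body": {
  "motion": [
    {"x": 0, "y": 0, "z": -0.03, "rx": 0, "ry": 0, "rz": 0, "jaw": 5},
    {"x": 0, "y": 0, "z": -0.06, "rx": 0, "ry": 0, "rz": 0, "jaw": 5},
    {"x": 0, "y": 0, "z": -0.09, "rx": 0, "ry": 0, "rz": 0, "jaw": 5},
    {"x": 0, "y": 0, "z": -0.09, "rx": 0, "ry": 0, "rz": 0, "jaw": 5},
    {"x": 0, "y": 0, "z": -0.09, "rx": 0, "ry": 0, "rz": 0, "jaw": 5}
  ]
}}

```text
time: 12.82
tool_pos: [0.5716, -0.1644, 0.2078]
orientation: [[-0.981, 0.194, 0.001], [0.194, 0.981, -0.0], [-0.001, -0.0, -1.0]]
force: [-0.3, 0.2, -2.4]
grip_width: 0.015
gripper_force: 60.2
```

>>> {"method": "arm_command", "body": {
  "motion": [
    {"x": 0, "y": 0, "z": -0.03, "rx": 0, "ry": 0, "rz": 0, "jaw": 5},
    {"x": 0, "y": 0, "z": -0.06, "rx": 0, "ry": 0, "rz": 0, "jaw": 5},
    {"x": 0, "y": 0, "z": -0.09, "rx": 0, "ry": 0, "rz": 0, "jaw": 5},
    {"x": 0, "y": 0, "z": -0.12, "rx": 0, "ry": 0, "rz": 0, "jaw": 5},
    {"x": 0, "y": 0, "z": -0.12, "rx": 0, "ry": 0, "rz": 0, "jaw": 5}
  ]
}}

```text
time: 13.23
tool_pos: [0.5726, -0.1647, 0.2061]
orientation: [[-0.981, 0.193, 0.004], [0.193, 0.981, -0.001], [-0.004, -0.001, -1.0]]
force: [-1.7, 1.9, 15.3]
grip_width: 0.0153
gripper_force: 63.1
```

The loop bar rests on the arm. I'll ease the load off and then release.

>>> {"method": "arm_command", "body": {
  "motion": [
    {"x": 0, "y": 0, "z": 0.06, "rx": 0, "ry": 0, "rz": 0, "jaw": 5},
    {"x": 0, "y": 0, "z": 0.07, "rx": 0, "ry": 0, "rz": 0, "jaw": 5},
    {"x": 0, "y": 0, "z": 0.07, "rx": 0, "ry": 0, "rz": 0, "jaw": 18},
    {"x": 0, "y": 0, "z": 0.07, "rx": 0, "ry": 0, "rz": 0, "jaw": 24},
    {"x": 0, "y": 0, "z": 0.07, "rx": 0, "ry": 0, "rz": 0, "jaw": 34}
  ]
}}

```text
time: 13.65
tool_pos: [0.5712, -0.1643, 0.2055]
orientation: [[-0.981, 0.194, -0.0], [0.194, 0.981, 0.0], [0.0, 0.0, -1.0]]
force: [-0.7, -1.1, 0.0]
grip_width: 0.0337
gripper_force: 0.0
```

>>> {"method": "arm_command", "body": {
  "motion": [
    {"x": 0, "y": 0, "z": 0, "rx": 0, "ry": 0, "rz": 0, "jaw": 44},
    {"x": 0, "y": 0, "z": 0.3, "rx": 0, "ry": 0, "rz": 0, "jaw": 44},
    {"x": 0, "y": 0, "z": 0.9, "rx": 0, "ry": 0, "rz": 0, "jaw": 44},
    {"x": 0, "y": 0, "z": 1.9, "rx": 0, "ry": 0, "rz": 0, "jaw": 44},
    {"x": 0, "y": 0, "z": 3.1, "rx": 0, "ry": 0, "rz": 0, "jaw": 40}
  ]
}}

```text
time: 14.07
tool_pos: [0.5703, -0.1639, 0.2989]
orientation: [[-0.981, 0.194, -0.003], [0.194, 0.981, 0.001], [0.003, 0.001, -1.0]]
force: [1.7, 0.3, 0.3]
grip_width: 0.0402
gripper_force: 0.0
```

>>> {"method": "arm_command", "body": {
  "motion": [
    {"x": 0.2, "y": 1.2, "z": 0, "rx": 0, "ry": 0, "rz": 5, "jaw": 34},
    {"x": 0.4, "y": 2.4, "z": 0, "rx": 0, "ry": 0, "rz": 10, "jaw": 34},
    {"x": 0.6, "y": 3.6, "z": 0, "rx": 0, "ry": 0, "rz": 15, "jaw": 34},
    {"x": 0.8, "y": 4.8, "z": 0, "rx": 0, "ry": 0, "rz": 20, "jaw": 34},
    {"x": 1, "y": 6, "z": 0, "rx": 0, "ry": 0, "rz": 23.4, "jaw": 34}
  ]
}}

```text
time: 14.48
tool_pos: [0.6014, 0.0173, 0.2996]
orientation: [[-0.976, -0.216, 0.001], [-0.216, 0.976, -0.0], [-0.001, -0.0, -1.0]]
force: [1.0, 0.5, 0.2]
grip_width: 0.0337
gripper_force: 0.0
```

Run:
```python
from h import *
np.set_printoptions(precision=4,suppress=True)
t=capture("top");s=capture("scene");o=observe();print(o["time"],o["tool_pos"],o["orientation"][:2],o["force"])
# blue post top candidates
c=s["color"][205:300,440:500].astype(int);m=(c[...,2]>c[...,0]*1.7)&(c[...,2]>c[...,1]*1.3);v,u=np.nonzero(m)
print("blue s",len(u)); 
for r in range(0,95,3):
    w=np.nonzero(m[r])[0]
    if len(w):print(r+205,w.min()+440,w.max()+440)
im=np.hstack([cv2.resize(x,(400,480),interpolation=cv2.INTER_CUBIC) for x in (s["color"][195:315,160:260],s["color"][195:315,400:500])])
cv2.imwrite("pics/z7.png",np.clip(im*1.6,0,255).astype(np.uint8)[:,:,::-1])
```

```text
14.5833 [0.6016 0.0205 0.2993] [[-0.9757 -0.2192  0.0005]
 [-0.2192  0.9757  0.0015]] [-0.0438 -0.1151 -0.8094]
blue s 401
232 440 450
235 440 450
238 440 450
241 440 474
244 440 473
247 440 472
250 440 472
253 458 471
256 461 470
259 463 470
262 466 469
```

View pics/z7.png

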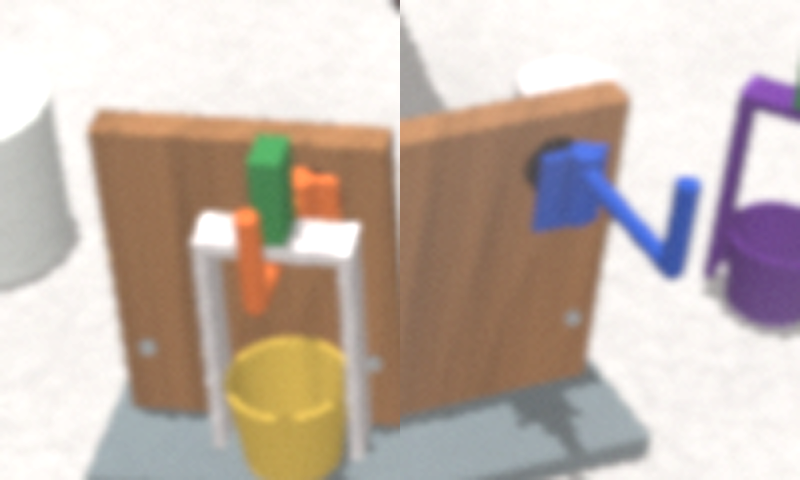

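The pot hangs squarely on the orange arm behind its post, and the blue hook is empty and still out. I'll cage the blue post next.

>>> {"method": "arm_command", "body": {
  "motion": [
    {"x": 0.2, "y": 1.3, "z": 0, "rx": 0, "ry": 0, "rz": 0, "jaw": 34},
    {"x": 0.4, "y": 2.6, "z": 0, "rx": 0, "ry": 0, "rz": 0, "jaw": 34},
    {"x": 0.6, "y": 3.9, "z": 0, "rx": 0, "ry": 0, "rz": 0, "jaw": 34},
    {"x": 0.7, "y": 5.2, "z": 0, "rx": 0, "ry": 0, "rz": 0, "jaw": 34},
    {"x": 0.8, "y": 6.5, "z": 0, "rx": 0, "ry": 0, "rz": 0, "jaw": 34}
  ]
}}

```text
time: 15.0
tool_pos: [0.6255, 0.2118, 0.2994]
orientation: [[-0.978, -0.211, 0.0], [-0.211, 0.978, -0.0], [-0.0, -0.0, -1.0]]
force: [0.1, 0.4, 0.2]
grip_width: 0.0336
gripper_force: 0.0
```

>>> {"method": "arm_command", "body": {
  "motion": [
    {"x": 0.05, "y": 1.2, "z": 0, "rx": 0, "ry": 0, "rz": 0, "jaw": 34},
    {"x": 0.08, "y": 1.9, "z": 0, "rx": 0, "ry": 0, "rz": 0, "jaw": 34},
    {"x": 0.08, "y": 1.9, "z": -0.7, "rx": 0, "ry": 0, "rz": 0, "jaw": 34},
    {"x": 0.08, "y": 1.9, "z": -1.4, "rx": 0, "ry": 0, "rz": 0, "jaw": 34},
    {"x": 0.08, "y": 1.9, "z": -1.6, "rx": 0, "ry": 0, "rz": 0, "jaw": 34}
  ]
}}

```text
time: 15.42
tool_pos: [0.6267, 0.2674, 0.248]
orientation: [[-0.977, -0.212, -0.004], [-0.212, 0.977, -0.001], [0.004, -0.001, -1.0]]
force: [-0.6, 0.6, 0.4]
grip_width: 0.0341
gripper_force: 0.0
```

Run:
```python
from h import *
np.set_printoptions(precision=4,suppress=True)
t=capture("top");s=capture("scene");o=observe();print(o["time"],o["tool_pos"],o["orientation"][:2],o["force"])
P=np.array(o["tool_pos"])
print(proj(s,[*P[:2],.23]),at_z(s,(471.4,241.8),.228))
c=s["color"][205:300,455:500].astype(int);m=(c[...,2]>c[...,0]*1.7)&(c[...,2]>c[...,1]*1.3)
for r in range(28,50,2):
    w=np.nonzero(m[r])[0]
    if len(w):print(r+205,w.min()+455,w.max()+455)
a=np.array([.628,.2725]);H=a-.085*np.array([.9774,.2113]);R=.085
print("H",H)
Q=lambda th:R*np.array([np.cos(np.radians(12.2-th)),np.sin(np.radians(12.2-th))])
for k in range(4):
    for th in range(25*k+5,25*k+26,5): print(th,np.round((Q(th)-Q(25*k))/.03,2),np.round(H+Q(th),4))
```

```text
15.5167 [0.6271 0.2669 0.2499] [[-0.9774 -0.2112 -0.0025]
 [-0.2112  0.9774 -0.0009]] [0.0859 0.0828 0.5421]
[468.2385 239.6532] [0.6314 0.2716 0.228 ]
241 470 473
243 469 473
245 469 473
247 455 472
249 455 472
251 457 471
253 458 471
H [0.5449 0.2545]
5 [ 0.04 -0.24] [0.6293 0.2652]
10 [ 0.06 -0.49] [0.6299 0.2578]
15 [ 0.06 -0.74] [0.6298 0.2504]
20 [ 0.04 -0.98] [0.6291 0.243 ]
25 [-0.01 -1.23] [0.6278 0.2357]
30 [-0.07 -0.24] [0.6259 0.2286]
35 [-0.15 -0.47] [0.6233 0.2216]
40 [-0.26 -0.69] [0.6201 0.2149]
45 [-0.38 -0.91] [0.6164 0.2085]
50 [-0.52 -1.11] [0.6121 0.2024]
55 [-0.16 -0.19] [0.6073 0.1968]
60 [-0.34 -0.36] [0.602  0.1916]
65 [-0.53 -0.52] [0.5963 0.1868]
70 [-0.73 -0.66] [0.5902 0.1826]
75 [-0.94 -0.78] [0.5838 0.1789]
80 [-0.22 -0.1 ] [0.577  0.1758]
85 [-0.46 -0.19] [0.5701 0.1733]
90 [-0.7  -0.25] [0.5629 0.1715]
95 [-0.94 -0.29] [0.5556 0.1702]
100 [-1.19 -0.31] [0.5482 0.1696]
```

>>> {"method": "arm_command", "body": {
  "motion": [
    {"x": 0.05, "y": 0.15, "z": 0, "rx": 0, "ry": 0, "rz": 0, "jaw": 34},
    {"x": 0.05, "y": 0.15, "z": -0.3, "rx": 0, "ry": 0, "rz": 0, "jaw": 34},
    {"x": 0.05, "y": 0.15, "z": -0.7, "rx": 0, "ry": 0, "rz": 0, "jaw": 34},
    {"x": 0.05, "y": 0.15, "z": -1.1, "rx": 0, "ry": 0, "rz": 0, "jaw": 34},
    {"x": 0.05, "y": 0.15, "z": -1.32, "rx": 0, "ry": 0, "rz": 0, "jaw": 34}
  ]
}}

```text
time: 15.93
tool_pos: [0.6293, 0.272, 0.2105]
orientation: [[-0.977, -0.212, -0.0], [-0.212, 0.977, -0.0], [0.0, -0.0, -1.0]]
force: [-0.1, 0.8, 0.5]
grip_width: 0.0342
gripper_force: 0.0
```

>>> {"method": "arm_command", "body": {
  "motion": [
    {"x": 0.04, "y": -0.24, "z": 0, "rx": 0, "ry": 0, "rz": 0, "jaw": 34},
    {"x": 0.06, "y": -0.49, "z": 0, "rx": 0, "ry": 0, "rz": -3, "jaw": 34},
    {"x": 0.06, "y": -0.74, "z": 0, "rx": 0, "ry": 0, "rz": -8, "jaw": 34},
    {"x": 0.04, "y": -0.98, "z": 0, "rx": 0, "ry": 0, "rz": -13, "jaw": 34},
    {"x": -0.01, "y": -1.23, "z": 0, "rx": 0, "ry": 0, "rz": -18, "jaw": 34}
  ]
}}

```text
time: 16.35
tool_pos: [0.629, 0.2353, 0.2118]
orientation: [[-0.995, 0.104, 0.0], [0.104, 0.995, 0.002], [0.0, 0.002, -1.0]]
force: [-1.6, 3.9, -1.9]
grip_width: 0.0343
gripper_force: 1.9
```

>>> {"method": "arm_command", "body": {
  "motion": [
    {"x": -0.07, "y": -0.24, "z": 0, "rx": 0, "ry": 0, "rz": -5, "jaw": 34},
    {"x": -0.15, "y": -0.47, "z": 0, "rx": 0, "ry": 0, "rz": -10, "jaw": 34},
    {"x": -0.26, "y": -0.69, "z": 0, "rx": 0, "ry": 0, "rz": -15, "jaw": 34},
    {"x": -0.38, "y": -0.91, "z": 0, "rx": 0, "ry": 0, "rz": -20, "jaw": 34},
    {"x": -0.52, "y": -1.11, "z": 0, "rx": 0, "ry": 0, "rz": -25, "jaw": 34}
  ]
}}

```text
time: 16.77
tool_pos: [0.6137, 0.202, 0.2121]
orientation: [[-0.857, 0.515, 0.001], [0.515, 0.857, 0.002], [-0.0, 0.002, -1.0]]
force: [0.4, 3.4, -0.6]
grip_width: 0.0342
gripper_force: 1.8
```

>>> {"method": "arm_command", "body": {
  "motion": [
    {"x": -0.16, "y": -0.19, "z": 0, "rx": 0, "ry": 0, "rz": -5, "jaw": 34},
    {"x": -0.34, "y": -0.36, "z": 0, "rx": 0, "ry": 0, "rz": -10, "jaw": 34},
    {"x": -0.53, "y": -0.52, "z": 0, "rx": 0, "ry": 0, "rz": -15, "jaw": 34},
    {"x": -0.73, "y": -0.66, "z": 0, "rx": 0, "ry": 0, "rz": -20, "jaw": 34},
    {"x": -0.94, "y": -0.78, "z": 0, "rx": 0, "ry": 0, "rz": -25, "jaw": 34}
  ]
}}

```text
time: 17.18
tool_pos: [0.5859, 0.1785, 0.2123]
orientation: [[-0.559, 0.829, 0.002], [0.829, 0.559, 0.002], [0.0, 0.003, -1.0]]
force: [1.8, 3.0, -1.6]
grip_width: 0.0343
gripper_force: 1.8
```

>>> {"method": "arm_command", "body": {
  "motion": [
    {"x": -0.22, "y": -0.1, "z": 0, "rx": 0, "ry": 0, "rz": -5, "jaw": 34},
    {"x": -0.38, "y": -0.16, "z": 0, "rx": 0, "ry": 0, "rz": -10, "jaw": 34},
    {"x": -0.52, "y": -0.2, "z": 0, "rx": 0, "ry": 0, "rz": -15, "jaw": 34},
    {"x": -0.62, "y": -0.23, "z": 0, "rx": 0, "ry": 0, "rz": -20, "jaw": 34},
    {"x": -0.7, "y": -0.25, "z": 0, "rx": 0, "ry": 0, "rz": -22, "jaw": 34}
  ]
}}

```text
time: 17.6
tool_pos: [0.5653, 0.1711, 0.2126]
orientation: [[-0.207, 0.978, 0.003], [0.978, 0.207, 0.001], [0.001, 0.003, -1.0]]
force: [2.3, 1.9, -0.6]
grip_width: 0.0337
gripper_force: 1.6
```

>>> {"method": "arm_command", "body": {
  "motion": [
    {"x": -0.04, "y": -0.01, "z": 0, "rx": 0, "ry": 0, "rz": 0, "jaw": 34},
    {"x": -0.08, "y": -0.02, "z": 0, "rx": 0, "ry": 0, "rz": 0, "jaw": 34},
    {"x": -0.1, "y": -0.02, "z": 0, "rx": 0, "ry": 0, "rz": 0, "jaw": 34},
    {"x": -0.1, "y": -0.02, "z": 0, "rx": 0, "ry": 0, "rz": 0, "jaw": 34},
    {"x": -0.1, "y": -0.02, "z": 0, "rx": 0, "ry": 0, "rz": 0, "jaw": 34}
  ]
}}

```text
time: 18.02
tool_pos: [0.5618, 0.1702, 0.2117]
orientation: [[-0.212, 0.977, 0.001], [0.977, 0.212, -0.0], [-0.0, 0.001, -1.0]]
force: [3.0, -0.2, 2.1]
grip_width: 0.0338
gripper_force: 1.9
```

>>> {"method": "arm_command", "body": {
  "motion": [
    {"x": -0.05, "y": -0.01, "z": 0, "rx": 0, "ry": 0, "rz": 0, "jaw": 34},
    {"x": -0.1, "y": -0.02, "z": 0, "rx": 0, "ry": 0, "rz": 0, "jaw": 34},
    {"x": -0.15, "y": -0.03, "z": 0, "rx": 0, "ry": 0, "rz": 0, "jaw": 34},
    {"x": -0.17, "y": -0.03, "z": 0, "rx": 0, "ry": 0, "rz": 0, "jaw": 34},
    {"x": -0.17, "y": -0.03, "z": 0, "rx": 0, "ry": 0, "rz": 0, "jaw": 34}
  ]
}}

```text
time: 18.43
tool_pos: [0.5557, 0.1695, 0.2111]
orientation: [[-0.212, 0.977, -0.0], [0.977, 0.212, -0.0], [-0.0, -0.0, -1.0]]
force: [3.8, -1.6, 2.3]
grip_width: 0.0337
gripper_force: 1.8
```

>>> {"method": "arm_command", "body": {
  "motion": [
    {"x": -0.03, "y": -0.01, "z": 0, "rx": 0, "ry": 0, "rz": 0, "jaw": 34},
    {"x": -0.05, "y": -0.01, "z": 0, "rx": 0, "ry": 0, "rz": 0, "jaw": 34},
    {"x": -0.05, "y": -0.01, "z": 0, "rx": 0, "ry": 0, "rz": 0, "jaw": 34},
    {"x": -0.05, "y": -0.01, "z": 0, "rx": 0, "ry": 0, "rz": 0, "jaw": 34},
    {"x": -0.05, "y": -0.01, "z": 0, "rx": 0, "ry": 0, "rz": 0, "jaw": 34}
  ]
}}

```text
time: 18.85
tool_pos: [0.5545, 0.1693, 0.2111]
orientation: [[-0.212, 0.977, -0.0], [0.977, 0.212, -0.0], [0.0, -0.0, -1.0]]
force: [4.0, -1.8, 2.1]
grip_width: 0.0339
gripper_force: 1.7
```

>>> {"method": "arm_command", "body": {
  "motion": [
    {"x": -0.03, "y": -0.01, "z": 0, "rx": 0, "ry": 0, "rz": 0, "jaw": 34},
    {"x": -0.06, "y": -0.01, "z": 0, "rx": 0, "ry": 0, "rz": 0, "jaw": 34},
    {"x": -0.07, "y": -0.01, "z": 0, "rx": 0, "ry": 0, "rz": 0, "jaw": 34},
    {"x": -0.07, "y": -0.01, "z": 0, "rx": 0, "ry": 0, "rz": 0, "jaw": 34},
    {"x": -0.07, "y": -0.01, "z": 0, "rx": 0, "ry": 0, "rz": 0, "jaw": 34}
  ]
}}

```text
time: 19.27
tool_pos: [0.5524, 0.169, 0.2112]
orientation: [[-0.212, 0.977, -0.0], [0.977, 0.212, -0.0], [-0.0, -0.0, -1.0]]
force: [3.1, -1.9, 1.3]
grip_width: 0.0342
gripper_force: 1.7
```

>>> {"method": "arm_command", "body": {
  "motion": [
    {"x": -0.03, "y": -0.01, "z": 0, "rx": 0, "ry": 0, "rz": 0, "jaw": 34},
    {"x": -0.06, "y": -0.01, "z": 0, "rx": 0, "ry": 0, "rz": 0, "jaw": 34},
    {"x": -0.07, "y": -0.01, "z": 0, "rx": 0, "ry": 0, "rz": 0, "jaw": 34},
    {"x": -0.07, "y": -0.01, "z": 0, "rx": 0, "ry": 0, "rz": 0, "jaw": 34},
    {"x": -0.07, "y": -0.01, "z": 0, "rx": 0, "ry": 0, "rz": 0, "jaw": 34}
  ]
}}

```text
time: 19.68
tool_pos: [0.5508, 0.1686, 0.2113]
orientation: [[-0.212, 0.977, 0.001], [0.977, 0.212, 0.0], [-0.0, 0.001, -1.0]]
force: [6.5, -0.4, 0.1]
grip_width: 0.0344
gripper_force: 2.9
```

The force is climbing, so the hook is flat against its stop.

>>> {"method": "arm_command", "body": {
  "motion": [
    {"x": -0.02, "y": 0, "z": 0, "rx": 0, "ry": 0, "rz": 0, "jaw": 34},
    {"x": -0.04, "y": -0.01, "z": 0, "rx": 0, "ry": 0, "rz": 0, "jaw": 34},
    {"x": -0.05, "y": -0.01, "z": 0, "rx": 0, "ry": 0, "rz": 0, "jaw": 34},
    {"x": -0.05, "y": -0.01, "z": 0, "rx": 0, "ry": 0, "rz": 0, "jaw": 34},
    {"x": -0.05, "y": -0.01, "z": 0, "rx": 0, "ry": 0, "rz": 0, "jaw": 34}
  ]
}}

```text
time: 20.1
tool_pos: [0.5499, 0.1685, 0.2115]
orientation: [[-0.212, 0.977, 0.002], [0.977, 0.212, 0.0], [-0.0, 0.002, -1.0]]
force: [8.3, -1.2, -1.2]
grip_width: 0.0337
gripper_force: 4.0
```

>>> {"method": "arm_command", "body": {
  "motion": [
    {"x": -0.02, "y": 0, "z": 0, "rx": 0, "ry": 0, "rz": 0, "jaw": 34},
    {"x": -0.04, "y": -0.01, "z": 0, "rx": 0, "ry": 0, "rz": 0, "jaw": 34},
    {"x": -0.06, "y": -0.01, "z": 0, "rx": 0, "ry": 0, "rz": 0, "jaw": 34},
    {"x": -0.06, "y": -0.01, "z": 0, "rx": 0, "ry": 0, "rz": 0, "jaw": 34},
    {"x": -0.06, "y": -0.01, "z": 0, "rx": 0, "ry": 0, "rz": 0, "jaw": 34}
  ]
}}

```text
time: 20.52
tool_pos: [0.5488, 0.1683, 0.2116]
orientation: [[-0.212, 0.977, 0.004], [0.977, 0.212, 0.001], [-0.0, 0.004, -1.0]]
force: [11.1, -0.8, -1.2]
grip_width: 0.0342
gripper_force: 5.2
```

>>> {"method": "arm_command", "body": {
  "motion": [
    {"x": -0.03, "y": -0.01, "z": 0, "rx": 0, "ry": 0, "rz": 0, "jaw": 34},
    {"x": -0.06, "y": -0.01, "z": 0, "rx": 0, "ry": 0, "rz": 0, "jaw": 34},
    {"x": -0.08, "y": -0.02, "z": 0, "rx": 0, "ry": 0, "rz": 0, "jaw": 34},
    {"x": -0.08, "y": -0.02, "z": 0, "rx": 0, "ry": 0, "rz": 0, "jaw": 34},
    {"x": -0.08, "y": -0.02, "z": 0, "rx": 0, "ry": 0, "rz": 0, "jaw": 34}
  ]
}}

```text
time: 20.93
tool_pos: [0.5473, 0.1679, 0.2118]
orientation: [[-0.212, 0.977, 0.005], [0.977, 0.212, 0.001], [0.0, 0.005, -1.0]]
force: [14.1, 1.5, -3.4]
grip_width: 0.0337
gripper_force: 6.9
```

>>> {"method": "arm_command", "body": {
  "motion": [
    {"x": -0.03, "y": 0, "z": 0, "rx": 0, "ry": 0, "rz": 0, "jaw": 34},
    {"x": -0.03, "y": 0, "z": 0, "rx": 0, "ry": 0, "rz": 0, "jaw": 34},
    {"x": -0.03, "y": 0, "z": 0, "rx": 0, "ry": 0, "rz": 0, "jaw": 34},
    {"x": -0.03, "y": 0, "z": 0, "rx": 0, "ry": 0, "rz": 0, "jaw": 34},
    {"x": -0.03, "y": 0, "z": 0, "rx": 0, "ry": 0, "rz": 0, "jaw": 34}
  ]
}}

```text
time: 21.35
tool_pos: [0.5468, 0.1679, 0.2119]
orientation: [[-0.212, 0.977, 0.006], [0.977, 0.212, 0.001], [-0.0, 0.006, -1.0]]
force: [14.9, 0.1, -2.8]
grip_width: 0.0342
gripper_force: 7.5
```

>>> {"method": "arm_command", "body": {
  "motion": [
    {"x": 0, "y": 0, "z": 0, "rx": 0, "ry": 0, "rz": 0, "jaw": 34},
    {"x": 0, "y": 0, "z": 0, "rx": 0, "ry": 0, "rz": 0, "jaw": 34},
    {"x": 0.04, "y": 0.01, "z": 0, "rx": 0, "ry": 0, "rz": 0, "jaw": 34},
    {"x": 0.1, "y": 0.02, "z": 0, "rx": 0, "ry": 0, "rz": 0, "jaw": 34},
    {"x": 0.16, "y": 0.03, "z": 0, "rx": 0, "ry": 0, "rz": 0, "jaw": 34}
  ]
}}

```text
time: 21.77
tool_pos: [0.5497, 0.1684, 0.2114]
orientation: [[-0.212, 0.977, 0.002], [0.977, 0.212, 0.0], [-0.0, 0.002, -1.0]]
force: [6.7, -1.6, -0.3]
grip_width: 0.0342
gripper_force: 3.1
```

>>> {"method": "arm_command", "body": {
  "motion": [
    {"x": 0.1, "y": 0.02, "z": 0, "rx": 0, "ry": 0, "rz": 0, "jaw": 34},
    {"x": 0.25, "y": 0.05, "z": 0, "rx": 0, "ry": 0, "rz": 0, "jaw": 34},
    {"x": 0.35, "y": 0.07, "z": 0, "rx": 0, "ry": 0, "rz": 0, "jaw": 34},
    {"x": 0.35, "y": 0.07, "z": 0.2, "rx": 0, "ry": 0, "rz": 0, "jaw": 34},
    {"x": 0.35, "y": 0.07, "z": 0.6, "rx": 0, "ry": 0, "rz": 0, "jaw": 34}
  ]
}}

```text
time: 22.18
tool_pos: [0.5577, 0.1705, 0.2281]
orientation: [[-0.212, 0.977, -0.004], [0.977, 0.212, -0.0], [0.001, -0.004, -1.0]]
force: [0.6, -0.6, -0.8]
grip_width: 0.0339
gripper_force: 0.0
```

>>> {"method": "arm_command", "body": {
  "motion": [
    {"x": 0, "y": 0, "z": 1, "rx": 0, "ry": 0, "rz": 0, "jaw": 34},
    {"x": 0, "y": 0, "z": 2.2, "rx": 0, "ry": 0, "rz": 0, "jaw": 34},
    {"x": -1, "y": -0.6, "z": 2.8, "rx": 0, "ry": 0, "rz": 0, "jaw": 34},
    {"x": -2, "y": -1.3, "z": 3, "rx": 0, "ry": 0, "rz": 0, "jaw": 34},
    {"x": -3, "y": -1.9, "z": 3, "rx": 0, "ry": 0, "rz": 0, "jaw": 34}
  ]
}}

```text
time: 22.6
tool_pos: [0.4685, 0.1131, 0.321]
orientation: [[-0.213, 0.977, 0.002], [0.977, 0.213, 0.0], [-0.0, 0.002, -1.0]]
force: [-0.7, -0.8, 1.8]
grip_width: 0.0343
gripper_force: 0.0
```

>>> {"method": "arm_command", "body": {
  "motion": [
    {"x": -1, "y": -0.6, "z": 0, "rx": 0, "ry": 0, "rz": 0, "jaw": 34},
    {"x": -1.5, "y": -0.9, "z": 0, "rx": 0, "ry": 0, "rz": 0, "jaw": 34},
    {"x": -1.5, "y": -0.9, "z": 0, "rx": 0, "ry": 0, "rz": 0, "jaw": 34},
    {"x": -1.5, "y": -0.9, "z": 0, "rx": 0, "ry": 0, "rz": 0, "jaw": 34},
    {"x": -1.5, "y": -0.9, "z": 0, "rx": 0, "ry": 0, "rz": 0, "jaw": 34}
  ]
}}

```text
time: 23.02
tool_pos: [0.4245, 0.0867, 0.3195]
orientation: [[-0.212, 0.977, 0.001], [0.977, 0.212, 0.0], [0.0, 0.001, -1.0]]
force: [0.1, 0.8, 0.3]
grip_width: 0.0341
gripper_force: 0.0
```

Run:
```python
from h import *
s=capture("scene");t=capture("top")
im=np.hstack([cv2.resize(s["color"][150:360,130:550],(800,400)) ]);tt=cv2.resize(t["color"][150:280,160:580][:, :260],(400,200))
t2=cv2.resize(t["color"][155:245,160:280],(400,200));t2=np.hstack([tt,t2])
cv2.imwrite("pics/z8.png",np.clip(np.vstack([im,t2])*1.6,0,255).astype(np.uint8)[:,:,::-1])
o=observe();print(o["time"],o["tool_pos"],o["force"])
```

```text
23.1167 [0.42466977 0.08689121 0.31911648] [-0.0930811   0.25034728 -0.2570838 ]
```

View pics/z8.png

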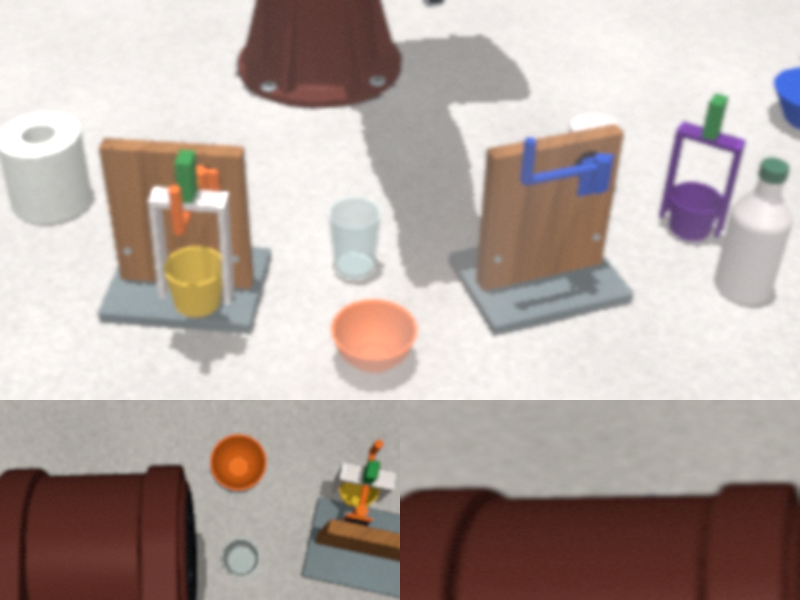

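The pot hangs on the orange hook, which is still out. The blue hook lies flat, nothing else has moved, and the arm is clear.

```bash
python3 -c "
from station import *
print(finish_job())"
```

```text
the job is handed in; nothing more can be done
None
```

I handed the job in at about 23 s: the orange hook is out with the pot hanging on it, and the blue hook is folded flat after about 15 N for just over half a second; no verdict came back.

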